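# Sweep the whole tablets into the trough of a counting tray

### The job

Three whole round tablets and two broken halves lie on the deck of the steel counting tray. With the fingers shut, sweep the three whole tablets across the deck into the open trough along its edge, sliding them and never picking them up, and leave the two broken halves lying where they are. Then push the trough's hinged cover over and press it down flat shut; do not disturb the bottle, the tweezers and the timer beside the tray.

Things in the scene. Friction and masses are not known exactly. Their poses are not given: they have to be found in the camera images.
- tray: counting tray with a dark steel deck and bright rims, 206 x 224 mm, fixed. Origin: centre of its underside, on the bench; x points from the near rim across the deck to the trough, z up. The flat deck, 32 mm above the origin, spans x = -98 to +53 mm, y = -107 to +107 mm. Rims 5 mm thick, 8 mm higher than the deck, line its near side and both ends (a 35 mm gap for a pouring spout at y = +92 mm); none towards the trough
- deck_edge (a point): middle of the deck's open edge over the trough, on the deck's top (tray x = +53 mm, y = 0, z = +32 mm); the edge runs straight along the tray's y
- trough (a point): middle of the trough's floor (tray x = +75.5 mm, y = 0, z = +5 mm). The trough is an open channel 45 mm wide (x = +53 to +98 mm) along the whole edge, 27 mm deep below the deck: a tablet lies under the cover in it however it leans; its outer wall is 5 mm thick, its top 33.5 mm above the tray's origin
- cover (a joint): hinge of the trough's cover, an aluminium plate 214 mm long, 59 mm wide, 3 mm thick. 0 = shut flat over the trough (top 37.5 mm above the tray's origin, rolled front edge 39.5 mm); 1.57 = upright; at most 1.95, leaning away from the deck. Stiff: it stays at any angle; about 1 N at its free edge moves it
- cover_hinge (a point): middle of the cover's hinge line, which runs along the tray's y at x = +103.5 mm, 35.5 mm above the tray's origin
- cover_edge (a point): middle of the cover's free edge, 57 mm from the hinge line; the rolled edge is 4 mm wide and 5 mm thick
- tablet_1_mid (a point): centre of a whole white tablet, a flat disc 24 mm across and 9 mm thick (11 to 17 g) with a score line across its top, lying flat on the deck; this point is 4.5 mm above its underside
- tablet_2_mid (a point): centre of a whole white tablet, a flat disc 24 mm across and 9 mm thick (11 to 17 g) with a score line across its top, lying flat on the deck; this point is 4.5 mm above its underside
- tablet_3_mid (a point): centre of a whole white tablet, a flat disc 24 mm across and 9 mm thick (11 to 17 g) with a score line across its top, lying flat on the deck; this point is 4.5 mm above its underside
- half_1_mid (a point): centre of a broken half of such a tablet: a half-disc 24 mm by 12 mm, 9 mm thick, lying on the deck turned any way; nothing of it is more than 14 mm from this point. It stays where it is
- half_2_mid (a point): centre of a broken half of such a tablet: a half-disc 24 mm by 12 mm, 9 mm thick, lying on the deck turned any way; nothing of it is more than 14 mm from this point. It stays where it is
- brown_bottle: small brown glass bottle, 34 mm across, 59 mm tall, standing on the bench beside the tray; origin at the centre of its underside. A bystander
- tweezers: steel tweezers 120 mm long (along their y), 14 mm wide, 9 mm high, lying on the bench beside the tray; origin at the centre of their underside. A bystander
- lab_timer: white digital timer 62 x 66 mm, 19 mm high, lying on the bench at the tray's other end; origin at the centre of its underside. A bystander

How it is judged:
By the outcome, as a careful person would: the job done as asked, in the order asked, and still so for the second after the job is handed in, with the robot touching nothing.
It also fails if it takes over 54 s, if anything falls off the work surface, if the arm or the gripper's body presses on something with over 40 N, if the wrist force passes 120 N, or if a joint passes its speed limit or range.

### The arm

A 6-joint arm with a two-finger parallel gripper is mounted at the origin on a cart in front of the work surface, level with it; the furniture and walls round the work are solid. World frame = base frame: x ahead of the robot, y to its left, z up, the work surface at z = 0. Lengths are in m, angles in rad, forces in N, time in s.
With the tool pointing down it reaches from about 0.35 to 0.975 m from the base axis. Payload 4.9 kg.
Tool frame: the origin (TCP) lies at the very end of the fingers, on their centre line; the grasp point (between the pads) lies 19 mm behind it; z points along the fingers, y is the line along which they close (so a half turn about z gives the same grasp; the last joint's range is limited). The gripper opens to 85 mm and grips with 20 to 120 N. Pads are 22 mm wide; open, the fingers measure 114 mm over their backs; the gripper's body (76 mm by 85 mm) begins 54 mm behind the grasp point. The pads swing forward as they close: fully open they stand 13 mm farther back than shut.
Start: joints at [1.102, 0.053, 1.613, -0, 1.476, -0.119], TCP at [0.214, 0.587, 0.231] pointing down, gripper open.
Joint ranges: [-3.01, 3.01], [-1.01, 2.22], [0.06, 2.58], [-1.02, 4.17], [0.09, 2.62], [-3.14, 3.14]. Speed limits (rad/s): [2.57, 2.57, 3.14, 3.14, 3.14, 3.14].

### API

Orientations are given as a rotation vector (axis times angle).
In Python, from station import ctrl gives the robot as it stands.
- The arm moves only by the tool jog_arm, never from a script. Its argument "plan" is a list of rows, each a list of 7 numbers: the shift along the tool's x, y, z in units of 0.02 m (1.0 is 0.02 m), then the turn, a rotation vector about the tool's x, y, z in units of 45 degrees (1.0 is 45 degrees), then the opening, from -1 (shut) to 1 (fully open). A call has 1 to 8 rows; each row shifts and turns the commanded pose from where the row before left it, along the tool's axes as they then stand; what a row does not reach is not made up. A row lasts 1/10 s, in which the tool goes at most 50 mm and 8.59 degrees, less where a joint would pass 70% of its speed; a pose out of reach is approached as far as the arm can. A call with a number of a shift or a turn outside -1 to 1 is refused whole. A call with a gripper value outside its range is refused whole. The fingers move at their own pace and stop on an object; "grip_force" is the grip in N (left out, the last holds). Time passes only in rows, so rows that do not move let the fingers close. It gives the time, the measured TCP pose, the force, the opening and the grip force at its end, in the units of the state.
- ctrl.get_obs(): the state, without advancing time (a new reading comes with each control period).
- ctrl.get_image(name): name is "scene" or "top" or "wrist"; returns (picture, depth): 480x640x3 uint8, red, green, blue; 480x640 float32, m along the optical axis (not along the pixel's ray), 0 where there is no reading.
- ctrl.camera_info(name): a dict with "camera_matrix" (3x3 intrinsics, pixels), "rvec" (rotation vector, rad) and "tvec" (3), from world to camera coordinates, as OpenCV has them; the wrist camera has in their place "T_tool_cam" (4x4, takes a point from camera to tool coordinates, whose origin is the TCP and whose axes are the flange's). Camera axes: x right, y down, z forward; pixel columns grow to the right and rows downward; lengths in m; the calibration is good to about 2 mm. A picture is of the moment at which its call begins: read the wrist's pose just before it. camera_info takes no time and is no camera call.
- ctrl.finish_job(): hands the job in; it is judged then, once.
The state is a dict: "t": time; "q": joint angles; "dq": joint speeds; "effort": joint torques, N m; "tool_pos": TCP position; "tool_rot": TCP orientation; "contact_force": force on the tool from outside, world axes, zero at the start; "wrist_torque": the same for the moment, N m; "opening": finger opening in m; "grip_force": force on a finger pad.
Only numpy, scipy, OpenCV 4.12 (cv2) and the standard library are available. Lean on these libraries where they do the work, as an engineer would, in place of code of your own. Each camera call takes 0.05 s, during which the arm holds its last target. There are 200 camera calls.

## Working session

There is one attempt and no reset: what is moved stays moved. The work goes in short steps, Python scripts to look and compute and a tool call to move; the robot and the scene stay as the last step left them, time stands still between calls to the robot, and variables do not carry over. Pictures are saved under pics/ and viewed, at most 10 in all, crops included, and the job is handed in when it is done.

Besides the shell and the picture viewer there is one more tool, called after "Emit:" in YAML: its name, and indented under it one key for each argument. jog_arm: Moves the arm, as the interface text tells. Shifts and turns lie within -1 to 1; 1 stands for 0.02 m of shift or 45 degrees of turn. Its arguments: {"type":"object","properties":{"plan":{"type":"array"},"grip_force":{"type":"number"}},"required":["plan"]}

```bash
mkdir -p pics
cat > h.py <<'E'
import numpy as np,cv2
from station import ctrl
def save(n,f):
    p,d=ctrl.get_image(n); cv2.imwrite(f'pics/{f}.png',p[:,:,::-1]); np.save(f'pics/{f}.npy',d); return p,d
def w(n,u,v,z):
    c=ctrl.camera_info(n);K=np.array(c['camera_matrix']);R=cv2.Rodrigues(np.array(c['rvec'],float))[0];t=np.array(c['tvec']).ravel()
    o=-R.T@t; r=R.T@np.linalg.solve(K,[u,v,1.]); return o+r*(z-o[2])/r[2]
def wd(n,u,v,d):
    c=ctrl.camera_info(n);K=np.array(c['camera_matrix']);R=cv2.Rodrigues(np.array(c['rvec'],float))[0];t=np.array(c['tvec']).ravel()
    return R.T@(np.linalg.solve(K,[u,v,1.])*d-t)
E
python3 - <<'E'
from h import *
save('top','top0');save('scene','sc0')
for n in('top','scene'):print(ctrl.camera_info(n))
o=ctrl.get_obs();print(o)
E
```

```text
{'camera_matrix': array([[523.33679368,   0.        , 323.3640152 ],
       [  0.        , 523.33679368, 232.89785113],
       [  0.        ,   0.        ,   1.        ]]), 'rvec': array([ 2.14654177, -2.17962534,  0.16651582]), 'tvec': array([0.03498324, 0.55464998, 0.8411443 ])}
{'camera_matrix': array([[450.20467138,   0.        , 318.16893331],
       [  0.        , 450.20467138, 244.62739013],
       [  0.        ,   0.        ,   1.        ]]), 'rvec': array([ 2.01863873, -1.03627733,  0.53162128]), 'tvec': array([-0.28518822,  0.32897285,  0.5040807 ])}
{'t': 0.1, 'q': array([ 1.10203200e+00,  5.33324975e-02,  1.61414375e+00,  3.22326265e-05,
        1.47598545e+00, -1.19015278e-01]), 'dq': array([ 0.00099454, -0.00181212, -0.00394989, -0.00110569,  0.0012755 ,
       -0.00172927]), 'effort': array([ 9.23345215e-04, -3.94898486e+01, -3.71366215e+01, -2.70225208e-06,
        3.90272849e-03,  1.98830162e-05]), 'tool_pos': array([0.21391224, 0.58666476, 0.23016785]), 'tool_rot': array([-5.46493674e-01, -3.09311280e+00,  2.79489947e-03]), 'contact_force': array([-0.0428061 , -0.43015659,  1.15716896]), 'wrist_torque': array([-0.04533806, -0.01563578, -0.02654403]), 'grip_force': 0.0, 'opening': 0.08531590460554134}
```

View pics/top0.png

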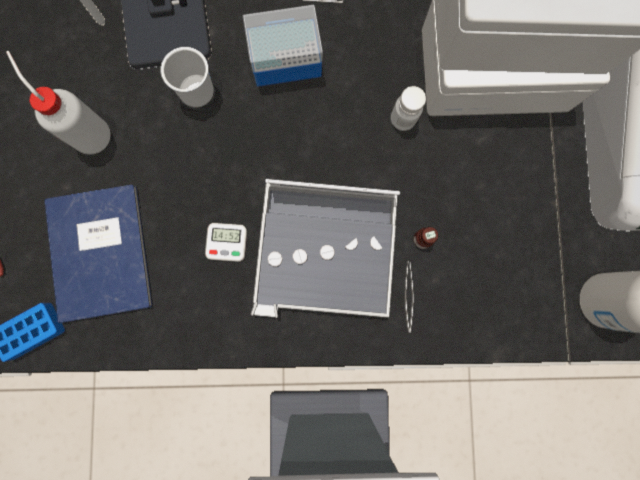

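View pics/sc0.png

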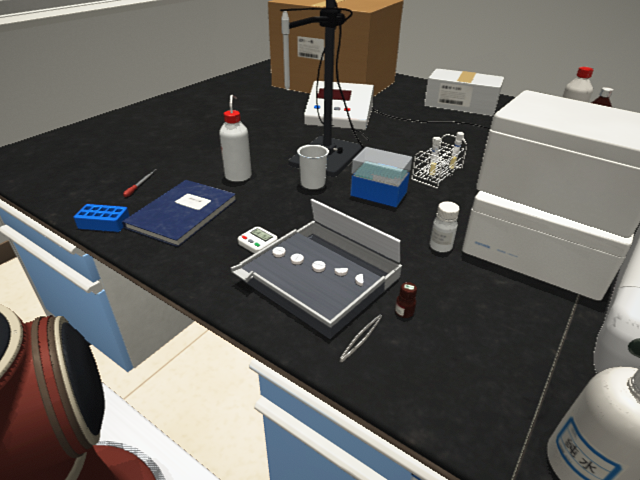

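The top view shows the tray at about (255-398, 180-318). The trough is on the far side (image up) with the cover upright. The whole tablets are at about (275,259), (300,257) and (327,252), and the halves at about (351,244) and (376,243). I'll enlarge this area.

Run:
```python
from h import *
p=cv2.imread('pics/top0.png')[170:325,245:445]
cv2.imwrite('pics/c1.png',cv2.resize(p,None,fx=3.87,fy=3.87,interpolation=cv2.INTER_CUBIC))
im=cv2.imread('pics/top0.png'); m=cv2.inRange(im,(170,170,170),(255,255,255)); m[:232]=0;m[272:]=0;m[:,:266]=0;m[:,386:]=0
n,l,s,c=cv2.connectedComponentsWithStats(m)
d=np.load('pics/top0.npy')
for i in range(1,n):
  if s[i,4]>20: print(s[i],c[i].round(1),w('top',*c[i],.041).round(4), wd('top',*c[i],d[int(c[i][1]),int(c[i][0])]).round(4))
```

```text
[370 236  12  14  99] [375.1 243.3] [ 0.5358 -0.0594  0.041 ] [ 0.536  -0.0597  0.0386]
[346 238  12  12  85] [352.  244.2] [ 0.5349 -0.0208  0.041 ] [ 0.5348 -0.0207  0.0417]
[320 245  14  14 164] [326.6 251.6] [0.5232 0.0217 0.041 ] [0.5233 0.0217 0.0398]
[292 249  15  15 172] [299.4 255.7] [0.5169 0.067  0.041 ] [0.5168 0.067  0.0425]
[267 251  15  15 168] [274.3 258.2] [0.5134 0.1085 0.041 ] [0.5134 0.1085 0.0404]
```

View pics/c1.png

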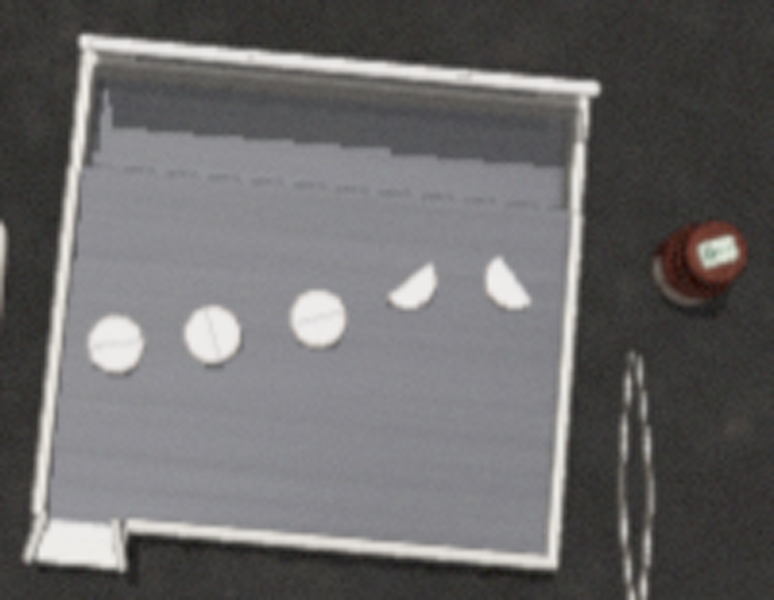

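The enlarged crop shows the deck edge running from crop (80,168) to (568,209), the near rim's outer corner at (556,568), and the upright cover's free edge from (83,40) to (598,88). The bottle (715,250) and tweezers (635,470) are on the right.

Run:
```python
from h import *
f=lambda u,v,z:w('top',245+u/3.87,170+v/3.87,z)
P={'edgeL':f(80,168,.032),'edgeR':f(568,209,.032),'nearR':f(556,568,.04),'nearRimL':f(128,533,.04),'R far rim outer':f(590,110,.04),'L near':f(36,515,.04),'covL':f(83,40,.093),'covR':f(598,88,.093)}
for k,v in P.items():print(k,v.round(4))
d=P['edgeL']-P['edgeR'];a=np.arctan2(-d[0],d[1]);print('yaw',a)
d=P['nearRimL']-P['nearR'];print(np.arctan2(-d[0],d[1]))
d=P['covL']-P['covR'];print(np.arctan2(-d[0],d[1]))
d=P['R far rim outer']-P['nearR'];print(np.arctan2(d[1],d[0]))
dd=np.load('pics/top0.npy')
for u,v in[(83,40),(200,53),(340,66),(500,80),(598,88),(300,150),(300,450),(300,110)]:
  U,V=245+u/3.87,170+v/3.87;print((u,v),wd('top',U,V,dd[round(V),round(U)]).round(4))
# refine via line fit: near rim
im=cv2.imread('pics/top0.png',0)
```

```text
edgeL [0.5903 0.1233 0.032 ]
edgeR [ 0.5693 -0.0897  0.032 ]
nearR [ 0.4145 -0.0782  0.04  ]
nearRimL [0.4322 0.1027 0.04  ]
R far rim outer [ 0.6116 -0.0996  0.04  ]
L near [0.4404 0.1415 0.04  ]
covL [0.6329 0.1166 0.093 ]
covR [ 0.6103 -0.0943  0.093 ]
yaw -0.09819625579127676
-0.09769606973679205
-0.1068918832254894
-0.10826441036627762
(83, 40) [0.6336 0.1169 0.0902]
(200, 53) [0.6268 0.0688 0.0932]
(340, 66) [0.6209 0.0115 0.0923]
(500, 80) [ 0.6137 -0.0538  0.0949]
(598, 88) [ 0.6292 -0.1099  0.0026]
(300, 150) [0.6021 0.0265 0.0038]
(300, 450) [0.4662 0.0293 0.0318]
(300, 110) [0.6204 0.0262 0.0041]
```

Emit:
jog_arm:
  plan:
    - [0,0,0,0,0,-0.157,-1]
    - [0,0,0,0,0,-0.157,-1]
    - [-0.7,-1,0,0,0,0,-1]
    - [-0.7,-1,0,0,0,0,-1]
    - [-0.7,-1,0,0,0,0,-1]
    - [-0.7,-1,0,0,0,0,-1]
    - [-0.7,-1,0,0,0,0,-1]
    - [-0.7,-1,0,0,0,0,-1]
  grip_force: 20

```text
t: 0.9
tool_pos: [0.2855, 0.458, 0.2307]
tool_rot: [-0.162, -3.137, 0.001]
contact_force: [0.9, -0.5, -0.1]
opening: 0.0004
grip_force: 0.0
```

```bash
cat >> h.py <<'E'
from scipy.spatial.transform import Rotation as Ro
O=np.array([.5275,.0224,0]);A=-.102
T=np.array([[np.cos(A),-np.sin(A),0],[np.sin(A),np.cos(A),0],[0,0,1]])
def tr(p): return T.T@(np.asarray(p)-O)
def st():
    o=ctrl.get_obs();R=T.T@Ro.from_rotvec(o['tool_rot']).as_matrix()
    print('t',o['t'],'tray',(tr(o['tool_pos'])*1000).round(1),'F',(T.T@o['contact_force']).round(1),'op',round(o['opening'],4));print(R.round(3).tolist());print(o['q'].round(2))
E
python3 -c "
from h import *
st()
for p in [(.5134,.1085,.0365),(.5169,.067,.0365),(.5232,.0217,.0365),(.5349,-.0208,.0365),(.5358,-.0594,.0365)]:print((tr(p)*1e3).round(1))"
```

```text
t 0.9 tray [-285.1  408.7  230.7] F [ 1.  -0.4 -0.1] op 0.0004
[[-1.0, 0.001, -0.001], [0.001, 1.0, -0.001], [0.001, -0.001, -1.0]]
[ 0.88 -0.15  1.81 -0.    1.48 -0.59]
[-22.8  84.2  36.5]
[-15.1  43.3  36.5]
[-4.2 -1.1 36.5]
[ 11.8 -42.2  36.5]
[ 16.6 -80.5  36.5]
```

Emit:
jog_arm:
  plan:
    - [-0.71,-1,0,0,0,0,-1]
    - [-0.71,-1,0,0,0,0,-1]
    - [-0.71,-1,0,0,0,0,-1]
    - [-0.71,-1,0,0,0,0,-1]
    - [-0.71,-1,0,0,0,0,-1]
    - [-0.71,-1,0,0,0,0,-1]
    - [-0.71,-1,0,0,0,0,-1]
    - [-0.71,-1,0,0,0,0,-1]

```text
t: 1.7
tool_pos: [0.382, 0.2872, 0.2308]
tool_rot: [-0.162, -3.137, 0.001]
contact_force: [-0.2, 0.6, 0.4]
opening: 0.0
grip_force: 0.0
```

Emit:
jog_arm:
  plan:
    - [-0.71,-1,0,0,0,0,-1]
    - [-0.71,-1,0,0,0,0,-1]
    - [-0.71,-1,0,0,0,0,-1]
    - [-0.71,-1,0,0,0,0,-1]
    - [-0.71,-1,0,0,0,0,-1]
    - [-0.71,-1,0,0,0,0,-1]
    - [-0.71,-1,0,0,0,0,-1]
    - [-0.71,-1,0,0,0,0,-1]

```text
t: 2.5
tool_pos: [0.4785, 0.1164, 0.2308]
tool_rot: [-0.162, -3.137, 0.0]
contact_force: [-0.1, -0.3, -0.1]
opening: -0.0
grip_force: 0.0
```

Emit:
jog_arm:
  plan:
    - [0,-0.25,1,0,0,0,-1]
    - [0,0,1,0,0,0,-1]
    - [0,0,1,0,0,0,-1]
    - [0,0,1,0,0,0,-1]
    - [0,0,1,0,0,0,-1]
    - [0,0,1,0,0,0,-1]
    - [0,0,1,0,0,0,-1]
    - [0,0,1,0,0,0,-1]

```text
t: 3.3
tool_pos: [0.4774, 0.1124, 0.0701]
tool_rot: [-0.162, -3.137, 0.0]
contact_force: [0.1, 0.7, 0.2]
opening: -0.0
grip_force: 0.0
```

```bash
python3 -c "
from h import *
st();save('top','top1');p=cv2.imread('pics/top1.png')[170:325,245:445]
cv2.imwrite('pics/c2.png',cv2.resize(p,None,fx=3.87,fy=3.87,interpolation=cv2.INTER_CUBIC))"
```

```text
t 3.3 tray [-59.   84.4  70.1] F [-0.   0.7  0.2] op -0.0
[[-1.0, 0.001, -0.001], [0.001, 1.0, -0.0], [0.001, -0.0, -1.0]]
[ 0.08 -0.11  2.06 -0.    1.2  -1.39]
```

View pics/c2.png

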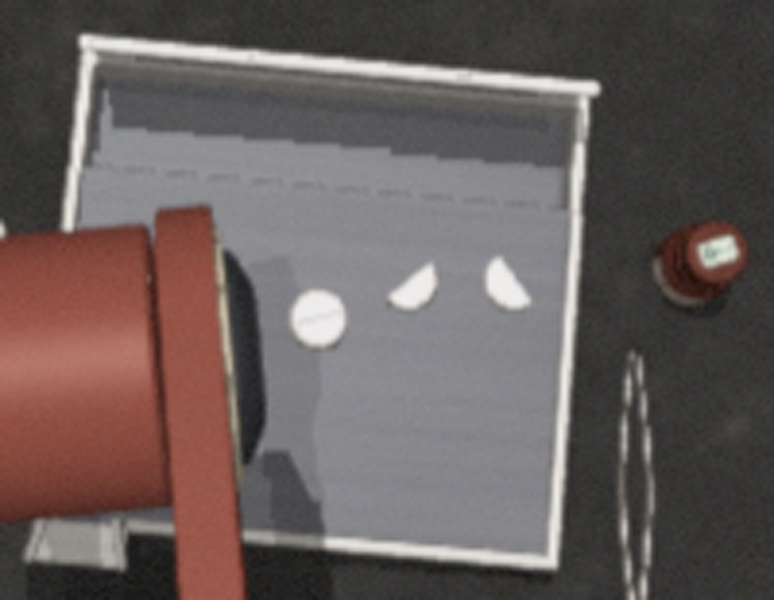

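The arm covers tablets 1 and 2 in this view. The tool pose agrees with the plan, so I'll lower it and check with the wrist camera.

Emit:
jog_arm:
  plan:
    - [0,0,0.9,0,0,0,-1]
    - [0,0,0.6,0,0,0,-1]
    - [0,0,0.23,0,0,0,-1]
    - [0,0,0,0,0,0,-1]

```text
t: 3.75
tool_pos: [0.4774, 0.1124, 0.0361]
tool_rot: [-0.162, -3.136, 0.0]
contact_force: [-0.0, 0.3, 0.1]
opening: 0.0003
grip_force: 0.0
```

```bash
python3 -c "
from h import *
st();save('wrist','w1')
print(ctrl.camera_info('wrist'))"
```

```text
t 3.75 tray [-59.1  84.4  36.1] F [-0.1  0.3  0.1] op 0.0003
[[-1.0, 0.001, -0.001], [0.001, 1.0, -0.0], [0.001, -0.0, -1.0]]
[ 0.08 -0.06  2.07 -0.    1.13 -1.39]
{'camera_matrix': array([[375.49637725,   0.        , 322.9236727 ],
       [  0.        , 375.49637725, 237.15376419],
       [  0.        ,   0.        ,   1.        ]]), 'T_tool_cam': array([[ 1.45185745e-04, -9.62158084e-01, -2.72491834e-01,
         6.81354351e-02],
       [ 9.99999949e-01,  2.17246736e-04, -2.34282124e-04,
         3.13354147e-04],
       [ 2.84614401e-04, -2.72491787e-01,  9.62158067e-01,
        -1.42905734e-01],
       [ 0.00000000e+00,  0.00000000e+00,  0.00000000e+00,
         1.00000000e+00]])}
```

View pics/w1.png

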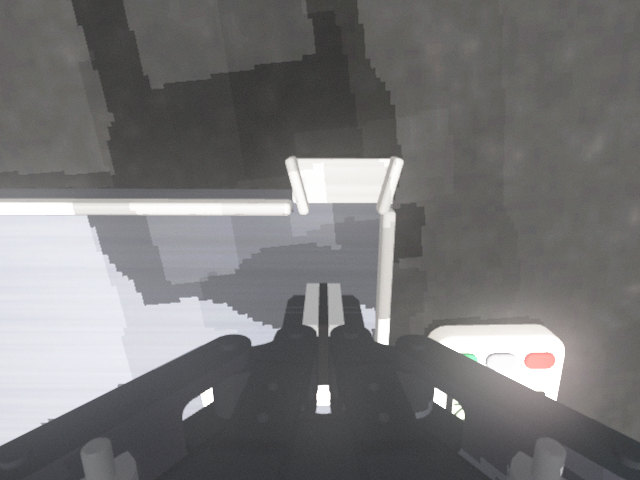

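The wrist camera looks back toward the near side. The left rim is at column ~380 and the fingertips span columns 288-360, so the rim is clear. Now sweeping tablet 1.

Emit:
jog_arm:
  plan:
    - [-0.3,0,0,0,0,0,-1]
    - [-0.3,0,0,0,0,0,-1]
    - [-0.3,0,0,0,0,0,-1]
    - [-0.3,0,0,0,0,0,-1]
    - [-0.3,0,0,0,0,0,-1]
    - [-0.3,0,0,0,0,0,-1]
    - [-0.3,0,0,0,0,0,-1]
    - [-0.3,0,0,0,0,0,-1]

```text
t: 4.6
tool_pos: [0.5261, 0.1075, 0.0366]
tool_rot: [-0.162, -3.137, 0.0]
contact_force: [-0.4, -0.5, 0.4]
opening: -0.0002
grip_force: 0.1
```

Emit:
jog_arm:
  plan:
    - [-0.3,0,0,0,0,0,-1]
    - [-0.3,0,0,0,0,0,-1]
    - [-0.3,0,0,0,0,0,-1]
    - [-0.3,0,0,0,0,0,-1]
    - [-0.3,0,0,0,0,0,-1]
    - [-0.3,0,0,0,0,0,-1]
    - [-0.3,0,0,0,0,0,-1]
    - [-0.25,0,0,0,0,0,-1]

```text
t: 5.4
tool_pos: [0.573, 0.1026, 0.0367]
tool_rot: [0.162, 3.137, 0.0]
contact_force: [0.2, -0.4, 0.1]
opening: 0.0003
grip_force: 0.0
```

Emit:
jog_arm:
  plan:
    - [-0.2,0,0,0,0,0,-1]
    - [-0.2,0,0,0,0,0,-1]
    - [-0.2,0,0,0,0,0,-1]
    - [0,0,0,0,0,0,-1]
    - [0.7,0,0,0,0,0,-1]
    - [0.5,0,-1,0,0,0,-1]

```text
t: 6.0
tool_pos: [0.5573, 0.1038, 0.0536]
tool_rot: [-0.162, -3.13, 0.001]
contact_force: [-0.3, -0.2, -0.4]
opening: 0.0
grip_force: 0.0
```

```bash
python3 -c "
from h import *
st();save('scene','s1');save('top','t2');a=cv2.imread('pics/s1.png')[190:340,220:420];b=cv2.imread('pics/t2.png')[170:325,245:400]
f=lambda p,k:cv2.resize(p,None,fx=k,fy=k,interpolation=cv2.INTER_CUBIC)
cv2.imwrite('pics/c3.png',f(a,4))"
```

```text
t 6.0 tray [21.3 84.  53.6] F [-0.3 -0.2 -0.4] op 0.0
[[-1.0, 0.001, -0.007], [0.001, 1.0, -0.001], [0.007, -0.001, -1.0]]
[ 0.05  0.1   1.88  0.    1.17 -1.41]
```

View pics/c3.png

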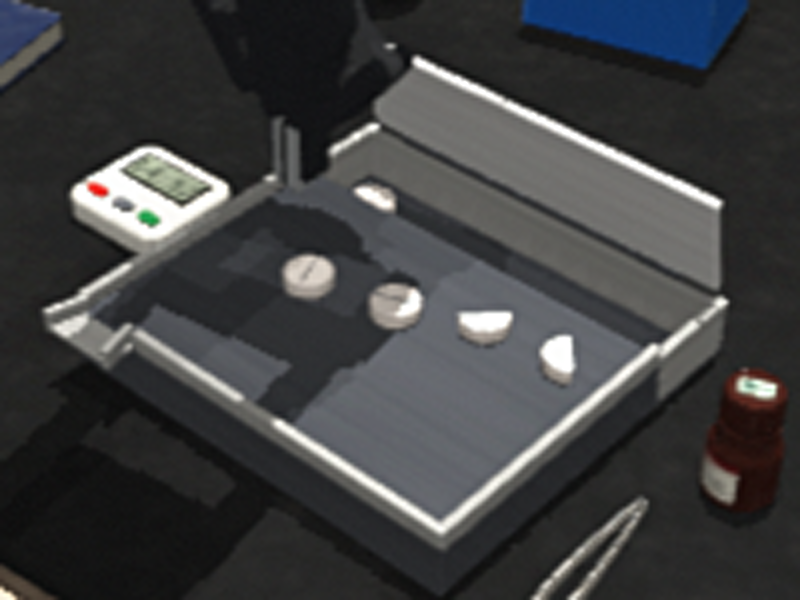

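Tablet 1 (crop 375,195) now lies beyond the deck edge in the trough. The other tablets, the halves and the bystanders haven't moved. Tablet 2 is next.

Emit:
jog_arm:
  plan:
    - [1,-0.2,-0.2,0,0,0,-1]
    - [1,-0.6,0,0,0,0,-1]
    - [1,-0.6,0,0,0,0,-1]
    - [0.37,-0.64,0,0,0,0,-1]
    - [0,0,0.6,0,0,0,-1]
    - [0,0,0.6,0,0,0,-1]
    - [0,0,0,0,0,0,-1]

```text
t: 6.8
tool_pos: [0.488, 0.0703, 0.0341]
tool_rot: [-0.162, -3.133, 0.0]
contact_force: [-0.4, -0.2, 0.0]
opening: 0.0002
grip_force: 0.0
```

```bash
python3 -c "
from h import *
st()"
```

```text
t 6.8 tray [-44.2  43.6  34.1] F [-0.4 -0.3  0. ] op 0.0002
[[-1.0, 0.001, -0.004], [0.001, 1.0, -0.0], [0.004, -0.0, -1.0]]
[-0.01 -0.05  2.06  0.    1.13 -1.48]
```

Emit:
jog_arm:
  plan:
    - [-0.3,0,-0.06,0,0,0,-1]
    - [-0.3,0,0,0,0,0,-1]
    - [-0.3,0,0,0,0,0,-1]
    - [-0.3,0,0,0,0,0,-1]
    - [-0.3,0,0,0,0,0,-1]
    - [-0.3,0,0,0,0,0,-1]
    - [-0.3,0,0,0,0,0,-1]
    - [-0.3,0,0,0,0,0,-1]

```text
t: 7.6
tool_pos: [0.5374, 0.0653, 0.0379]
tool_rot: [-0.162, -3.137, -0.0]
contact_force: [0.0, -0.6, -0.3]
opening: -0.0004
grip_force: 0.0
```

Emit:
jog_arm:
  plan:
    - [-0.3,0,0,0,0,0,-1]
    - [-0.3,0,0,0,0,0,-1]
    - [-0.3,0,0,0,0,0,-1]
    - [-0.3,0,0,0,0,0,-1]
    - [-0.2,0,0,0,0,0,-1]
    - [-0.2,0,0,0,0,0,-1]
    - [-0.2,0,0,0,0,0,-1]
    - [-0.2,0,0,0,0,0,-1]

```text
t: 8.4
tool_pos: [0.577, 0.0612, 0.0379]
tool_rot: [-0.162, -3.137, 0.0]
contact_force: [-0.7, 0.2, 0.4]
opening: -0.0001
grip_force: 0.0
```

Emit:
jog_arm:
  plan:
    - [-0.2,0,0,0,0,0,-1]
    - [0,0,0,0,0,0,-1]
    - [0.7,0,0,0,0,0,-1]
    - [0.5,0,-1,0,0,0,-1]

```text
t: 8.8
tool_pos: [0.5537, 0.0633, 0.0549]
tool_rot: [-0.162, -3.13, 0.0]
contact_force: [0.1, 0.9, 0.7]
opening: 0.0001
grip_force: 0.0
```

```bash
python3 -c "
from h import *
st()"
```

```text
t 8.8 tray [21.9 43.4 54.9] F [0.1 0.9 0.7] op 0.0001
[[-1.0, 0.001, -0.007], [0.001, 1.0, -0.001], [0.007, -0.001, -1.0]]
[-0.02  0.07  1.9   0.    1.17 -1.49]
```

Emit:
jog_arm:
  plan:
    - [1,-0.2,-0.2,0,0,0,-1]
    - [1,-0.6,0,0,0,0,-1]
    - [0.85,-0.7,0,0,0,0,-1]
    - [0,-0.72,0,0,0,0,-1]
    - [0,0,0.65,0,0,0,-1]
    - [0,0,0.65,0,0,0,-1]
    - [0,0,0,0,0,0,-1]
    - [0,0,0,0,0,0,-1]

```text
t: 9.6
tool_pos: [0.4952, 0.0253, 0.0347]
tool_rot: [-0.161, -3.135, -0.0]
contact_force: [-0.1, -0.5, -0.2]
opening: -0.0
grip_force: 0.0
```

```bash
python3 -c "
from h import *
st();save('scene','s2');a=cv2.imread('pics/s2.png')[190:340,220:420]
cv2.imwrite('pics/c4.png',cv2.resize(a,None,fx=4,fy=4,interpolation=cv2.INTER_CUBIC))"
```

```text
t 9.6 tray [-32.4  -0.4  34.7] F [-0.  -0.5 -0.2] op -0.0
[[-1.0, 0.001, -0.002], [0.001, 1.0, 0.0], [0.002, 0.0, -1.0]]
[-0.1  -0.04  2.06  0.    1.13 -1.57]
```

View pics/c4.png

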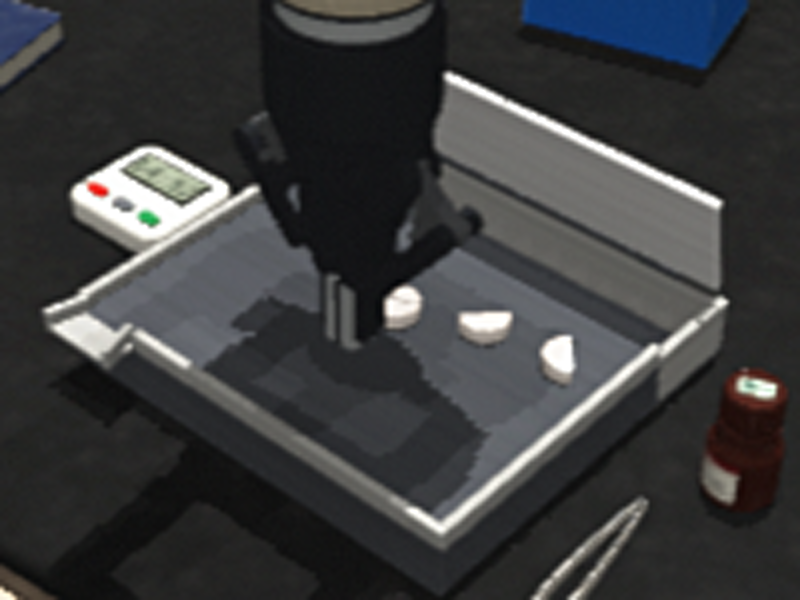

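Tablet 2 is off its spot, and the fingers sit behind tablet 3 (crop 402,305), with half 1 clear at (485,325). Now sweeping tablet 3.

Emit:
jog_arm:
  plan:
    - [-0.3,0,0,0,0,0,-1]
    - [-0.3,0,0,0,0,0,-1]
    - [-0.3,0,0,0,0,0,-1]
    - [-0.3,0,0,0,0,0,-1]
    - [-0.3,0,0,0,0,0,-1]
    - [-0.3,0,0,0,0,0,-1]
    - [-0.3,0,0,0,0,0,-1]
    - [-0.3,0,0,0,0,0,-1]

```text
t: 10.45
tool_pos: [0.5438, 0.0199, 0.0359]
tool_rot: [-0.162, -3.137, 0.0]
contact_force: [-0.0, 0.9, 0.7]
opening: 0.0001
grip_force: 0.1
```

Emit:
jog_arm:
  plan:
    - [-0.3,0,0,0,0,0,-1]
    - [-0.3,0,0,0,0,0,-1]
    - [-0.2,0,0,0,0,0,-1]
    - [-0.2,0,0,0,0,0,-1]
    - [-0.2,0,0,0,0,0,-1]
    - [-0.2,0,0,0,0,0,-1]
    - [-0.2,0,0,0,0,0,-1]
    - [0,0,0,0,0,0,-1]

```text
t: 11.25
tool_pos: [0.5757, 0.0167, 0.0361]
tool_rot: [0.162, 3.137, -0.0]
contact_force: [-0.3, 0.2, 0.0]
opening: -0.0001
grip_force: 0.0
```

Emit:
jog_arm:
  plan:
    - [0.7,0,0,0,0,0,-1]
    - [0.5,0,-1,0,0,0,-1]
    - [1,0,-1,0,0,0,-1]
    - [1,0,-1,0,0,0,-1]
    - [1,0,-1,0,0,0,-1]
    - [1,0,-1,0,0,0,-1]
    - [0,0,-1,0,0,0,-1]
    - [0,0,0,0,0,0,-1]

```text
t: 12.05
tool_pos: [0.4734, 0.0273, 0.1593]
tool_rot: [0.161, 3.131, -0.001]
contact_force: [0.2, 0.6, 0.5]
opening: 0.0002
grip_force: 0.0
```

```bash
python3 -c "
from h import *
st();save('scene','s3');save('top','t3');a=cv2.imread('pics/s3.png')[190:340,240:420];b=cv2.imread('pics/t3.png')[170:290,245:400]
f=lambda p:cv2.resize(p,(440,366),interpolation=cv2.INTER_CUBIC)
cv2.imwrite('pics/c5.png',np.hstack([cv2.resize(a,(400,333),interpolation=2),cv2.resize(b,(400,333),interpolation=2)]))"
```

```text
t 12.05 tray [-54.4  -0.6 159.3] F [0.1 0.6 0.5] op 0.0002
[[-1.0, 0.001, 0.007], [0.001, 1.0, 0.0], [-0.007, 0.0, -1.0]]
[-0.1  -0.27  2.03 -0.    1.37 -1.57]
```

View pics/c5.png

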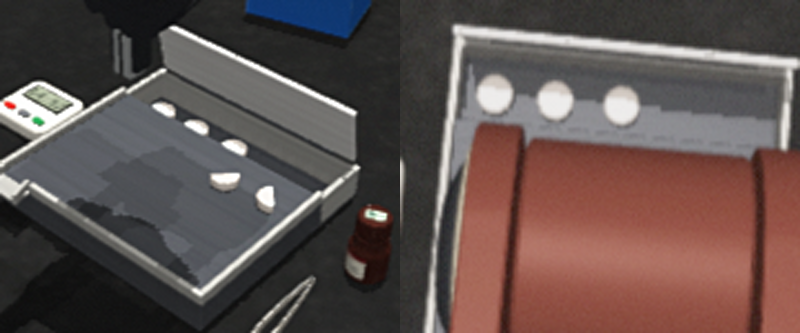

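All three tablets (right panel 495,93; 555,100; 620,105) lie in the trough, and both halves haven't moved. Next I'll go over the cover and behind it.

Emit:
jog_arm:
  plan:
    - [-1,0,0,0,0,0,-1]
    - [-1,0,0,0,0,0,-1]
    - [-1,0,0,0,0,0,-1]
    - [-1,0,0,0,0,0,-1]
    - [-1,0,0,0,0,0,-1]
    - [-1,0,0,0,0,0,-1]
    - [-1,0,0,0,0,0,-1]
    - [-1,0,0,0,0,0,-1]

```text
t: 12.95
tool_pos: [0.6309, 0.0109, 0.1531]
tool_rot: [-0.162, -3.134, -0.0]
contact_force: [0.9, 1.2, -0.7]
opening: 0.0002
grip_force: 0.0
```

Emit:
jog_arm:
  plan:
    - [-1,0,0,0,0,0,-1]
    - [-0.5,0,0,0,0,0,-1]
    - [0,0,0,0,0,0,-1]
    - [0,0,1,0,0,0,-1]
    - [0,0,1,0,0,0,-1]
    - [0,0,1,0,0,0,-1]
    - [0,0,1,0,0,0,-1]
    - [0,0,0,0,0,0,-1]

```text
t: 13.75
tool_pos: [0.6569, 0.0083, 0.0713]
tool_rot: [-0.161, -3.129, -0.001]
contact_force: [-1.0, 0.5, -1.2]
opening: -0.0001
grip_force: 0.0
```

```bash
python3 -c "
from h import *
st()"
```

```text
t 13.75 tray [130.2  -0.9  71.3] F [-1.   0.3 -1.2] op -0.0001
[[-1.0, 0.001, -0.008], [0.001, 1.0, -0.0], [0.008, -0.0, -1.0]]
[-0.1   0.27  1.65 -0.    1.23 -1.57]
```

Emit:
jog_arm:
  plan:
    - [-0.6,0,-0.2,0,0,0,-1]
    - [-0.5,0,0,0,0,0,-1]
    - [-0.4,0,0.05,0,0,0,-1]
    - [-0.4,0,0.15,0,0,0,-1]
    - [-0.3,0,0.2,0,0,0,-1]
    - [-0.25,0,0.25,0,0,0,-1]
    - [-0.2,0,0.3,0,0,0,-1]
    - [0,0,0,0,0,0,-1]

```text
t: 14.55
tool_pos: [0.7127, 0.0024, 0.059]
tool_rot: [-0.162, -3.135, -0.0]
contact_force: [0.4, -0.4, -1.4]
opening: 0.0002
grip_force: 0.0
```

```bash
python3 -c "
from h import *
st();save('scene','s4');a=cv2.imread('pics/s4.png')[180:330,240:440]
cv2.imwrite('pics/c6.png',cv2.resize(a,None,fx=3,fy=3,interpolation=cv2.INTER_CUBIC))"
```

```text
t 14.55 tray [186.3  -1.   59. ] F [ 0.5 -0.4 -1.4] op 0.0002
[[-1.0, 0.001, -0.003], [0.001, 1.0, -0.0], [0.003, -0.0, -1.0]]
[-0.1   0.4   1.51 -0.    1.24 -1.57]
```

View pics/c6.png

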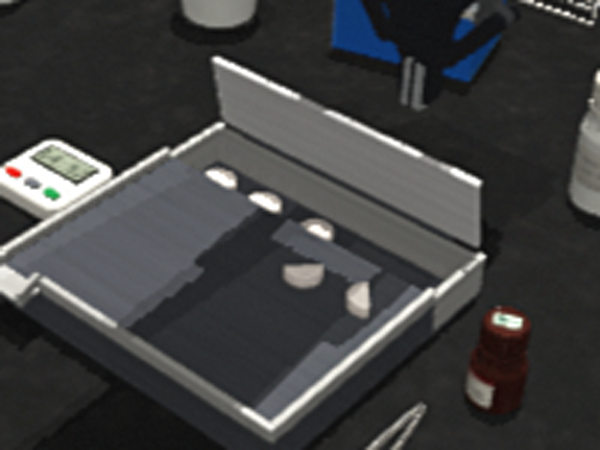

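I got a sign wrong and moved away from the cover. Nothing was touched: the fingers stand clear behind it at (415,85). Heading back the right way.

Emit:
jog_arm:
  plan:
    - [0.3,0,-1,0,0,0,-1]
    - [1,0,0,0,0,0,-1]
    - [1,0,0,0,0,0,-1]
    - [0.9,0,0,0,0,0,-1]
    - [0.3,0,0,0,0,0,-1]
    - [0,0,0,0,0,0,-1]

```text
t: 15.2
tool_pos: [0.6433, 0.0098, 0.0811]
tool_rot: [0.162, 3.137, 0.0]
contact_force: [-0.1, -0.3, -0.2]
opening: 0.0002
grip_force: 0.0
```

```bash
python3 -c "
from h import *
st()"
```

```text
t 15.2 tray [116.5  -0.8  81.1] F [-0.  -0.3 -0.2] op 0.0002
[[-1.0, 0.001, 0.0], [0.001, 1.0, 0.0], [-0.0, 0.0, -1.0]]
[-0.1   0.23  1.68  0.    1.23 -1.57]
```

Emit:
jog_arm:
  plan:
    - [0.43,0,0.05,0,0,0,-1]
    - [0.4,0,0.05,0,0,0,-1]
    - [0.4,0,0.2,0,0,0,-1]
    - [0.3,0,0.2,0,0,0,-1]
    - [0.25,0,0.25,0,0,0,-1]
    - [0.2,0,0.3,0,0,0,-1]
    - [0.1,0,0.3,0,0,0,-1]
    - [0,0,0,0,0,0,-1]

```text
t: 16.0
tool_pos: [0.6011, 0.014, 0.0523]
tool_rot: [-0.162, -3.135, -0.0]
contact_force: [-0.2, -0.7, -0.7]
opening: -0.0003
grip_force: 0.0
```

```bash
python3 -c "
from h import *
st()"
```

```text
t 16.0 tray [74.1 -0.8 52.3] F [-0.2 -0.7 -0.7] op -0.0003
[[-1.0, 0.001, -0.003], [0.001, 1.0, 0.0], [0.003, 0.0, -1.0]]
[-0.1   0.17  1.8   0.    1.17 -1.57]
```

Emit:
jog_arm:
  plan:
    - [0.1,0,0.25,0,0,0,-1]
    - [0.1,0,0.2,0,0,0,-1]
    - [0.05,0,0.15,0,0,0,-1]
    - [0,0,0.1,0,0,0,-1]
    - [0,0,0.05,0,0,0,-1]
    - [0,0,0,0,0,0,-1]

```text
t: 16.6
tool_pos: [0.5974, 0.0144, 0.0387]
tool_rot: [-0.162, -3.137, -0.0]
contact_force: [0.3, -1.0, -0.4]
opening: -0.0001
grip_force: 0.0
```

```bash
python3 -c "
from h import *
st()"
```

```text
t 16.6 tray [70.3 -0.8 38.7] F [ 0.4 -1.  -0.4] op -0.0001
[[-1.0, 0.001, -0.0], [0.001, 1.0, 0.0], [0.0, 0.0, -1.0]]
[-0.1   0.18  1.81  0.    1.15 -1.57]
```

Emit:
jog_arm:
  plan:
    - [0,0,0.05,0,0,0,-1]
    - [0,0,0.05,0,0,0,-1]
    - [0,0,0,0,0,0,-1]

```text
t: 16.9
tool_pos: [0.5977, 0.0144, 0.0375]
tool_rot: [0.162, 3.137, -0.0]
contact_force: [-1.4, -0.3, 3.6]
opening: -0.0
grip_force: 1.9
```

Emit:
jog_arm:
  plan:
    - [0,0,0.05,0,0,0,-1]
    - [0,0,0,0,0,0,-1]

```text
t: 17.1
tool_pos: [0.5977, 0.0144, 0.0375]
tool_rot: [-0.162, -3.137, 0.0]
contact_force: [-5.0, 0.2, 8.6]
opening: -0.0002
grip_force: 4.6
```

The tool stopped at 37.5 mm with the force rising, so the cover is flat shut. I'll press slightly more, then withdraw and check.

Emit:
jog_arm:
  plan:
    - [0,0,0.05,0,0,0,-1]
    - [0,0,0,0,0,0,-1]
    - [0,0,-0.3,0,0,0,-1]
    - [0,0,-1,0,0,0,-1]
    - [0,0,-1,0,0,0,-1]
    - [0,0,-1,0,0,0,-1]
    - [0,0,-1,0,0,0,-1]
    - [0,0,-1,0,0,0,-1]

```text
t: 17.9
tool_pos: [0.5973, 0.0144, 0.1414]
tool_rot: [0.162, 3.137, -0.0]
contact_force: [0.8, 0.4, 0.4]
opening: -0.0006
grip_force: 0.0
```

Emit:
jog_arm:
  plan:
    - [0.5,1,-0.5,0,0,0,-1]
    - [0.5,1,-0.5,0,0,0,-1]
    - [0.5,1,-0.5,0,0,0,-1]
    - [0.5,1,-0.5,0,0,0,-1]
    - [0.5,1,0,0,0,0,-1]
    - [0.5,1,0,0,0,0,-1]
    - [0.5,1,0,0,0,0,-1]
    - [0.5,1,0,0,0,0,-1]

```text
t: 18.7
tool_pos: [0.534, 0.1826, 0.1807]
tool_rot: [0.162, 3.137, 0.0]
contact_force: [-0.6, 0.2, 0.2]
opening: 0.0
grip_force: 0.0
```

Emit:
jog_arm:
  plan:
    - [0.5,1,0,0,0,0,-1]
    - [0.5,1,0,0,0,0,-1]
    - [0.5,1,0,0,0,0,-1]
    - [0.5,1,0,0,0,0,-1]
    - [0,0,0,0,0,0,-1]
    - [0,0,0,0,0,0,-1]

```text
t: 19.3
tool_pos: [0.5027, 0.2655, 0.1807]
tool_rot: [0.16, 3.137, -0.001]
contact_force: [-0.5, -0.5, -0.0]
opening: -0.0
grip_force: 0.0
```

```bash
python3 -c "
from h import *
st();save('scene','s5');save('top','t5');a=cv2.imread('pics/s5.png')[190:340,240:420];b=cv2.imread('pics/t5.png')[170:335,245:443]
cv2.imwrite('pics/c7.png',np.hstack([cv2.resize(a,(400,333),interpolation=2),cv2.resize(b,(400,333),interpolation=2)]))"
```

```text
t 19.3 tray [-49.4 239.3 180.7] F [-0.5 -0.5 -0. ] op -0.0
[[-1.0, 0.0, 0.0], [0.0, 1.0, -0.0], [-0.0, -0.0, -1.0]]
[ 0.36 -0.04  1.8  -0.    1.39 -1.11]
```

View pics/c7.png

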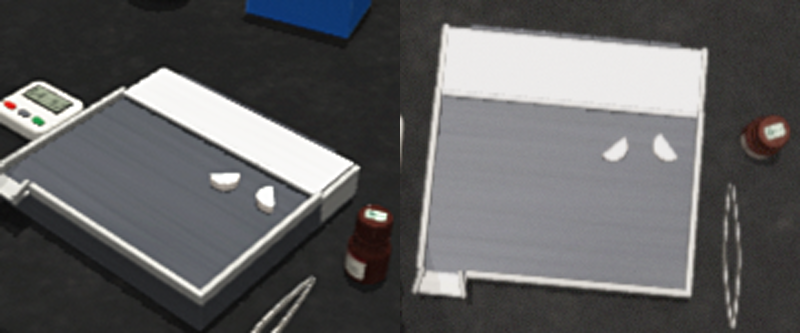

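The cover lies flat over the trough, only the two halves remain on the deck (right panel 615,150 and 665,148), and the bystanders haven't moved. Handing in.

```bash
python3 -c "
from station import ctrl
print(ctrl.finish_job())"
```

```text
the job is handed in; nothing more can be done
None
```

The three whole tablets are in the trough and its cover is pressed flat shut; the two halves, the bottle, the tweezers and the timer were not moved, and I handed the job in at about 19 s of the 54 s allowed.

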